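# Snap the askew fuse box cover back on its pins

## Robot

A 7-joint arm with a two-finger parallel gripper is mounted at the origin on a cart in front of the work surface, level with it; the furniture and walls round the work are solid. World frame = base frame: x ahead of the robot, y to its left, z up, the work surface at z = 0. Lengths are in m, angles in rad, forces in N, time in s.
With the tool pointing down it reaches from about 0.35 to 0.775 m from the base axis. Payload 3.1 kg.
Tool frame: the origin (TCP) lies at the very end of the fingers, on their centre line; the grasp point (between the pads) lies 19 mm behind it; z points along the fingers, y is the line along which they close (so a half turn about z gives the same grasp; the last joint's range is limited). The gripper opens to 85 mm and grips with 20 to 120 N. Pads are 22 mm wide; open, the fingers measure 114 mm over their backs; the gripper's body (76 mm by 85 mm) begins 54 mm behind the grasp point. The pads swing forward as they close: fully open they stand 13 mm farther back than shut.
Start: joints at [1.126, 0.311, 0.014, 1.512, -0.004, 1.319, -0.027], TCP at [0.216, -0.506, 0.231] pointing down, gripper open.
Joint ranges: [-2.7, 2.7], [-0.3, 1.91], [-1.27, 1.3], [0.12, 2.57], [-1.44, 4.58], [0.2, 2.03], [-3.05, 3.05]. Speed limits (rad/s): [2.79, 2.79, 3.14, 3.14, 3.14, 3.14, 3.14].

## Interface

Orientations are given as [roll, pitch, yaw] about the fixed x, y, z axes, in that order (R = Rz(yaw) Ry(pitch) Rx(roll)).
In Python, from plant import env, vision gives the robot as it stands.
- The arm moves only by the tool jog_arm, never from a script. Its argument "plan" is a list of rows, each an object of numbers: "rx", "ry", "rz": the turn, a rotation vector about the tool's x, y, z normalised to -1 to 1, where 1 is 180 degrees; "x", "y", "z": the shift along the tool's x, y, z normalised to -1 to 1, where 1 is 20 mm; "hand": the finger opening in mm, from 0 to 85.4. A call has 1 to 20 rows; each row shifts and turns the commanded pose from where the row before left it, along the tool's axes as they then stand; what a row does not reach is not made up. A row lasts 1/10 s, in which the tool goes at most 50 mm and 8.59 degrees, less where a joint would pass 70% of its speed; a pose out of reach is approached as far as the arm can. A call with a number of a shift or a turn outside -1 to 1 is refused whole. A call with a gripper value outside its range is refused whole. The fingers move at their own pace and stop on an object; the grip force is fixed at half the most. Time passes only in rows, so rows that do not move let the fingers close. It gives the time, the measured TCP pose, the force, the opening and the grip force at its end, in the units of the state.
- env.observe(): the state, without advancing time (a new reading comes with each control period).
- vision.get_image(name): name is "scene" or "top"; returns a dict with "image" (384x512x3 uint8, red, green, blue), "fx", "fy", "cx", "cy" (pixels), "eye" and "orientation" of the camera in the world. Camera axes: x right, y up, looking along -z (the intrinsics and any distortion apply to the point x, -y, -z); pixel columns grow to the right and rows downward; lengths in m; the calibration is good to about 2 mm. A picture is of the moment at which its call begins. There is no depth.
- env.close_job(): hands the job in; it is judged then, once.
The state is a dict: "time": time; "qpos": joint angles; "qd": joint speeds; "joint_torque": joint torques, N m; "tool_pos": TCP position; "tcp_rot": TCP orientation; "contact_force": force on the tool from outside, world axes, zero at the start; "wrist_torque": the same for the moment, N m; "finger_gap": opening from 0.0 (shut) to 1.0 (fully open); "gripper_force": force on a finger pad.
Only numpy, scipy, OpenCV 4.12 (cv2) and the standard library are available. Lean on these libraries where they do the work, as an engineer would, in place of code of your own. Each camera call takes 0.05 s, during which the arm holds its last target. There are 200 camera calls.

## Task

The white cover of the fuse box has been laid back askew and is riding on top of the four locating pins. Without hammering or forcing it, shift it until all four holes drop over the pins, then press it down past both orange spring clips until it is fully home, flat on the box all round, and let go. Leave the torch, the tin and the roll of thread tape where they are.

Things in the scene. Friction and masses are not known exactly. Their poses are not given: they have to be found in the camera images.
- fuse_box: Grey fuse box fixed to the worktop, an open tray 154 x 102 mm, rim 60 mm up. Origin: centre of its underside; x along its long side, z up. At each x end (y = 0) a tower 40 mm wide reaches x = +-99 mm and holds an orange spring clip, top 12 mm above the rim, whose nose overhangs the seated cover by 2 mm and takes up to about 10 N to pass.
- seat (a point): Centre of the box's rim plane, 60 mm above the box's origin, same axes. The four steel pins (10 mm diameter, tops tapered to 7 mm) stand at x = +-50, y = +-29 mm about it and reach 13 mm above the rim. When the cover is home the cover's origin is at this point.
- cover: Loose white cover plate, 160 x 108 x 13 mm, about 0.25 kg, fits either way round. Origin: centre of its underside; x along its long side, z up. Four 12.5 mm through holes at x = +-50, y = +-29 mm. Two finger pockets in its top, 36 mm (x) by 34 mm (y), 9 mm deep, at x = +-52 mm, y = 0. Underside above the rim: 13 mm riding on the pins, about 9 to 10 mm dropped over them and on the clips, 0 home.
- cover_end_a (a point): Centre of the floor of the cover's pocket at x = +52 mm, 4 mm above the cover's underside.
- cover_end_b (a point): Centre of the floor of the cover's pocket at x = -52 mm, 4 mm above the cover's underside.
- torch: Loose black pocket torch, 34 x 131 x 34 mm, lying behind the box. Bystander.
- tin: Loose round green and white tin, 77 mm diameter, 40 mm high. Bystander.
- thread_tape: Loose pink roll of thread tape, 53 mm diameter, 14 mm high. Bystander.

How it is judged:
At the end, for the whole second after the job is handed in: The cover lies home on the box: both pocket floors within 2 mm of their seated height (4 mm above the rim), tilted less than 0.025 rad, centred on the box within 4 mm and aligned with it within 0.05 rad, at rest (z of each of cover_end_a, cover_end_b in the frame of seat below 0.006 m and angle between cover's own z axis and vertical below 0.025 rad and horizontal distance between cover and seat below 0.004 m and angle between the x axis of cover and the x axis of fuse_box, either way round below 0.05 rad and linear speed of cover below 0.01 m/s); the robot touches nothing.
It fails at once if the cover is hammered or forced: the fingers press on it with more than 60 N (contact force between the fingers and cover above 60 N).
It fails at once if the torch is moved more than 20 mm (distance of torch from where it was at the start of the episode above 0.02 m).
It fails at once if the tin is moved more than 20 mm (distance of tin from where it was at the start of the episode above 0.02 m).
It fails at once if the roll of thread tape is moved more than 20 mm (distance of thread_tape from where it was at the start of the episode above 0.02 m).
It also fails if it takes over 48 s, if anything falls off the work surface, if the arm or the gripper's body presses on something with over 40 N, if the wrist force passes 120 N, or if a joint passes its speed limit or range.

## Working session

There is one attempt and no reset: what is moved stays moved. The work goes in short steps, Python scripts to look and compute and a tool call to move; the robot and the scene stay as the last step left them, time stands still between calls to the robot, and variables do not carry over. Pictures are saved under pics/ and viewed, at most 10 in all, crops included, and the job is handed in when it is done.

Besides the shell and the picture viewer there is one more tool, called after ">>>" in YAML: its name, and indented under it one key for each argument. jog_arm: Moves the arm, as the interface text tells. Its arguments: {"type":"object","properties":{"plan":{"type":"array"}},"required":["plan"]}

```bash
ls; mkdir -p pics; python3 - <<'E'
from plant import env, vision
import cv2
s=env.observe(); print({k:s[k] for k in ('time','tool_pos','tcp_rot','contact_force','finger_gap')})
for n in ('scene','top'):
    d=vision.get_image(n); print(n,{k:d[k] for k in d if k!='image'})
    cv2.imwrite(f'pics/{n}0.png',d['image'][:,:,::-1])
E
```

```text
pics
{'time': 0.0, 'tool_pos': array([ 0.21532722, -0.50530266,  0.23021107]), 'tcp_rot': array([-3.13922327e+00,  9.31245075e-05,  4.02882686e-01]), 'contact_force': array([-0.04252996,  0.55111867, -0.48984961]), 'finger_gap': 1.000242928460322}
scene {'fx': 364.05167732171896, 'fy': 364.05167732171896, 'cx': 260.39832893461113, 'cy': 199.3229177574763, 'eye': array([0.17364053, 0.16270964, 0.63678909]), 'orientation': array([ 0.84344562,  0.00779708, -2.42693188])}
top {'fx': 374.89286262921195, 'fy': 374.89286262921195, 'cx': 251.0111754835769, 'cy': 192.37774681893598, 'eye': array([ 0.4791794 , -0.28249751,  0.90755236]), 'orientation': array([ 0.15200913, -0.03146122, -1.54646974])}
```

View pics/scene0.png

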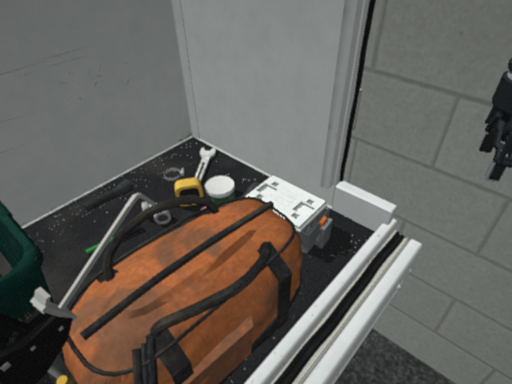

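View pics/top0.png

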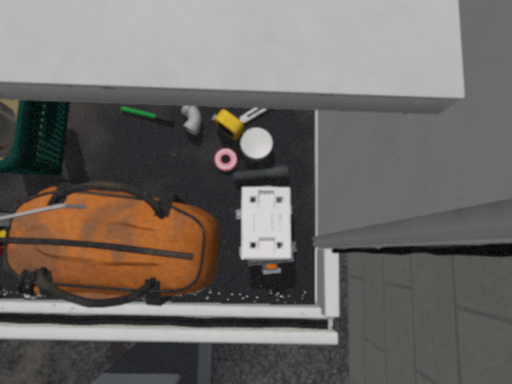

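The box and white cover are at about (265,222) in top and (290,205) in scene. A bag lies to the left, the torch is just above the box in top, and a wall stands to the right. Next I'll enlarge both views.

```bash
cat > h.py <<'E'
import numpy as np, cv2
from scipy.spatial.transform import Rotation as Ro
from plant import env, vision
class Cam:
    def __init__(s,n):
        d=vision.get_image(n); s.d=d; s.im=d['image'][:,:,::-1].copy(); s.R=Ro.from_euler('xyz',d['orientation']).as_matrix(); s.e=np.array(d['eye'])
    def ray(s,u,v):
        d=s.d; r=s.R@np.array([(u-d['cx'])/d['fx'],-(v-d['cy'])/d['fy'],-1]); return r/np.linalg.norm(r)
    def plane(s,u,v,z):
        r=s.ray(u,v); return s.e+r*(z-s.e[2])/r[2]
    def proj(s,p):
        q=s.R.T@(np.array(p)-s.e); d=s.d; return np.array([d['cx']-d['fx']*q[0]/q[2], d['cy']+d['fy']*q[1]/q[2]])
def tri(c1,p1,c2,p2):
    a,b=c1.ray(*p1),c2.ray(*p2); t=np.linalg.lstsq(np.c_[a,-b],c2.e-c1.e,rcond=None)[0]
    x,y=c1.e+a*t[0],c2.e+b*t[1]; return (x+y)/2, np.linalg.norm(x-y)
E
python3 - <<'E'
from h import *
t,s=Cam('top'),Cam('scene')
a=cv2.resize(t.im[150:290,220:340],None,fx=4.2,fy=4.2,interpolation=2)
b=cv2.resize(s.im[160:270,230:350],None,fx=5,fy=5,interpolation=2)
cv2.imwrite('pics/c1.png',a);cv2.imwrite('pics/c2.png',b)
print('wall foot/top?',t.plane(318,110,0),t.plane(318,235,0),t.plane(320,300,0),t.plane(100,318,0))
print('scene wallcorner',s.plane(195,137,0), s.plane(330,190,0))
print('gripper in top',t.proj([.216,-.506,.23]), s.proj([.216,-.506,.23]))
E
```

```text
wall foot/top? [ 8.36417778e-01 -4.73376555e-01  1.11022302e-16] [ 0.51926142 -0.47246025  0.        ] [ 0.36676861 -0.4767673   0.        ] [0.31625241 0.03295479 0.        ]
scene wallcorner [ 1.00939263 -0.46703189  0.        ] [ 0.52790357 -0.52503515  0.        ]
gripper in top [366.40877722 410.07309491] [484.07090389 170.46838182]
```

View pics/c1.png

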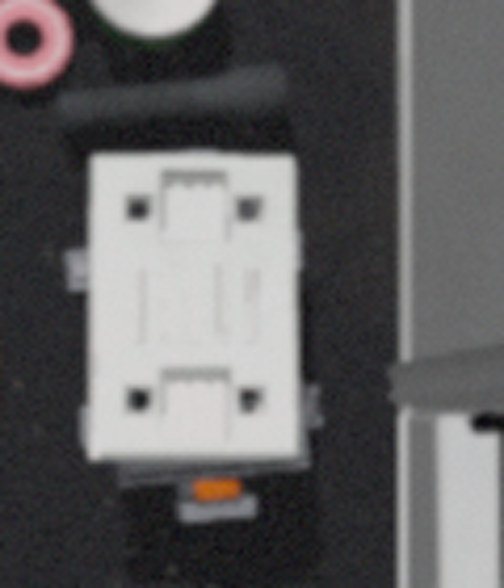

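View pics/c2.png

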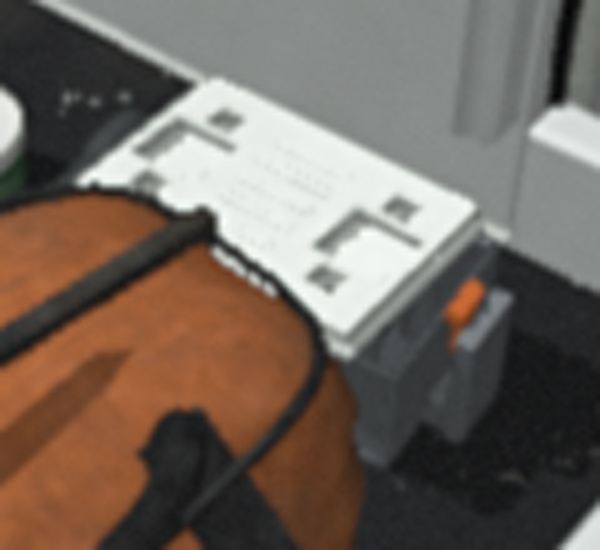

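The cover's long axis runs along world x and it sits about 1 cm too far in +x. In c1 its holes are at (138,208), (249,208), (138,400) and (249,400), the clip is at (217,490), and the tower edge runs from (180,515) to (256,508). I'll measure the holes and zoom in on the near end of the box.

```bash
python3 - <<'E'
from h import *
t,s=Cam('top'),Cam('scene')
def hole(c,u,v,r=5,k=.5):
    g=cv2.cvtColor(c.im,cv2.COLOR_BGR2GRAY).astype(float); u0,v0=int(round(u)),int(round(v))
    for _ in range(3):
        w=g[v0-r:v0+r+1,u0-r:u0+r+1]; W=np.clip(np.percentile(w,85)-25-w,0,None)
        y,x=np.mgrid[-r:r+1,-r:r+1]; m=W.sum(); du,dv=(W*x).sum()/m,(W*y).sum()/m
        n=(int(round(u0+du)),int(round(v0+dv)))
        if n==(u0,v0):break
        u0,v0=n
    return u0+du,v0+dv
T=[(220+a/4.2-.4,150+b/4.2-.4) for a,b in [(138,208),(249,208),(138,400),(249,400)]]
S=[(230+a/5-.4,160+b/5-.4) for a,b in [(149,182),(226,121),(326,276),(402,209)]]
for p,q in zip(T,S):
    a=hole(t,*p,r=4);b=hole(s,*q,r=3)
    print(np.round(a,1),np.round(b,1),tri(t,a,s,b),'z.086:',t.plane(*a,.086)[:2],s.plane(*b,.086)[:2])
def org(c):
    h=cv2.cvtColor(c.im,cv2.COLOR_BGR2HSV); m=cv2.inRange(h,(3,150,130),(18,255,255))
    win=np.zeros_like(m); 
    if c is t: win[258:275,258:290]=1
    else: win[212:235,315:335]=1
    y,x=np.nonzero(m*win); return (x.mean(),y.mean()),(x.min(),x.max(),y.min(),y.max())
o,q=org(t),org(s); print(o,q,tri(t,o[0],s,q[0]))
a=cv2.resize(t.im[235:280,230:305],None,fx=10,fy=10,interpolation=2)[:,:400*2]
b=cv2.resize(s.im[195:262,290:345],None,fx=9,fy=9,interpolation=2)
cv2.imwrite('pics/d1.png',cv2.convertScaleAbs(a,alpha=1.6,beta=10)); cv2.imwrite('pics/d2.png',cv2.convertScaleAbs(b,alpha=1.6,beta=10))
E
```

```text
[252.4 199.2] [257.9 201.1] (array([ 0.59405379, -0.3084786 ,  0.06899468]), np.float64(0.0029077513009507987)) z.086: [ 0.59057875 -0.30880777] [ 0.5826721  -0.29361797]
[278.6 199.3] [274.2 183.9] (array([ 0.59307967, -0.3661695 ,  0.08549267]), np.float64(0.002391172481697769)) z.086: [ 0.59203768 -0.36681585] [ 0.59370264 -0.36503642]
[252.6 244.6] [294.3 215.1] (array([ 0.4917939 , -0.3109714 ,  0.08618637]), np.float64(0.0019245525100973979)) z.086: [ 0.49100304 -0.31152235] [ 0.49269099 -0.31058076]
[278.9 244.5] [309.5 201.2] (array([ 0.49299191, -0.36850559,  0.08679926]), np.float64(0.00083862670980068)) z.086: [ 0.49265515 -0.36882142] [ 0.49379597 -0.36902952]
((np.float64(271.42857142857144), np.float64(266.0952380952381)), (np.int64(267), np.int64(276), np.int64(264), np.int64(268))) ((np.float64(322.6666666666667), np.float64(219.80555555555554)), (np.int64(319), np.int64(326), np.int64(216), np.int64(224))) (array([ 0.44590671, -0.35444524,  0.06874726]), np.float64(0.0010263678877098735))
```

View pics/d1.png

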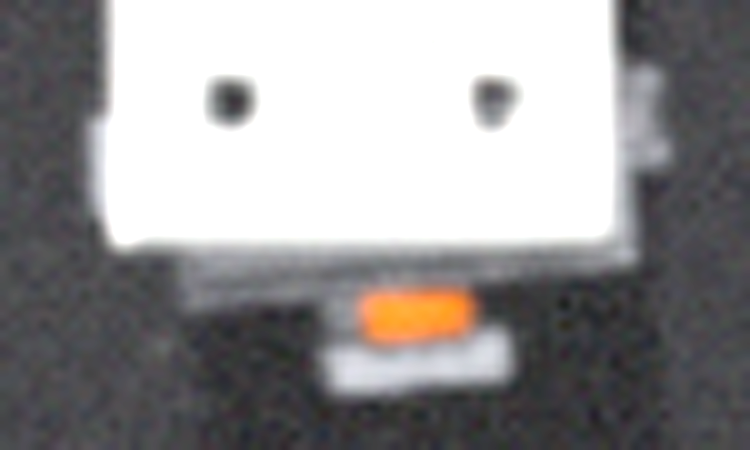

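View pics/d2.png

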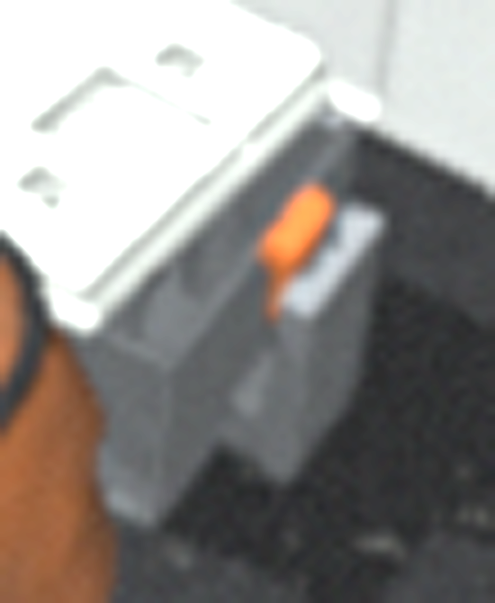

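The near end shows the box yawed counter-clockwise relative to the cover. In d1 the rim edge runs from (185,302) to (632,262), and the tower's outer corners are (325,393) and (514,381). In d2 the near-left rim corner is (165,365) and the tower's outer corners are (305,312) and (383,218).

```bash
python3 - <<'E'
from h import *
t,s=Cam('top'),Cam('scene')
f=lambda a,b:(230+a/10-.45,235+b/10-.45); g=lambda a,b:(290+a/9-.45,195+b/9-.45)
for n,p,q in [('rimL',(185,302),(165,365)),('rimR',(634,262),(355,130)),('towL',(325,393),(305,312)),('towR',(514,381),(383,218)),('towLin',(322,352),(285,295))]:
    print(n,*tri(t,f(*p),s,g(*q)),'top@.06',t.plane(*f(*p),.06)[:2],'sc@.06',s.plane(*g(*q),.06)[:2])
pts={'rimL':[t.plane(*f(185,302),.06)[:2],(-.077,.051)],'rimR':[t.plane(*f(634,262),.06)[:2],(-.077,-.051)],'towL':[t.plane(*f(325,393),.06)[:2],(-.099,.02)],'towR':[t.plane(*f(514,381),.06)[:2],(-.099,-.02)],
'clip':[t.plane(271.4,266.1,.072)[:2],(-.083,0)]}
def fit(ks):
    W=np.array([pts[k][0] for k in ks]);L=np.array([pts[k][1] for k in ks]);w,l=W.mean(0),L.mean(0)
    H=(L-l).T@(W-w); a=np.arctan2(H[0,1]-H[1,0],H[0,0]+H[1,1]);R=np.array([[np.cos(a),-np.sin(a)],[np.sin(a),np.cos(a)]])
    print(ks,'yaw',a,'centre',w-R@l,'res mm',np.round((W-w-(L-l)@R.T)*1e3,1).tolist())
fit(['rimL','rimR','towL','towR']); fit(['rimL','rimR']); fit(['towL','towR']);fit(list(pts))
# bag top height & sill
print('sill top?',tri(t,(330,312),s,(420,242)))
E
```

```text
rimL [ 0.44766833 -0.3028481   0.06048077] 0.0018919921900246576 top@.06 [ 0.44685903 -0.30338064] sc@.06 [ 0.44866645 -0.30268176]
rimR [ 0.45886197 -0.40302906  0.0587912 ] 0.002214016032216965 top@.06 [ 0.4579543  -0.40345432] sc@.06 [ 0.45914615 -0.4011606 ]
towL [ 0.42915516 -0.3338813   0.06657096] 0.002345475322753049 top@.06 [ 0.42776266 -0.33491803] sc@.06 [ 0.43305406 -0.33888571]
towR [ 0.43297286 -0.37551952  0.06435031] 0.003323443858240052 top@.06 [ 0.43131215 -0.37689318] sc@.06 [ 0.43627859 -0.37856712]
towLin [ 0.43674745 -0.33380063  0.06745927] 0.0006722528465291428 top@.06 [ 0.43665799 -0.33407423] sc@.06 [ 0.43991914 -0.34050916]
['rimL', 'rimR', 'towL', 'towR'] yaw 0.1068742501973102 centre [ 0.52846994 -0.3452745 ] res mm [[0.4, -0.6], [0.6, 0.7], [-0.1, 1.0], [-0.9, -1.2]]
['rimL', 'rimR'] yaw 0.11042008670249062 centre [ 0.52893772 -0.3449324 ] res mm [[0.1, -0.7], [-0.1, 0.7]]
['towL', 'towR'] yaw 0.08436094560222185 centre [ 0.52818533 -0.34756378] res mm [[-0.1, 1.1], [0.1, -1.1]]
['rimL', 'rimR', 'towL', 'towR', 'clip'] yaw 0.10674379951508459 centre [ 0.52840076 -0.34533599] res mm [[0.5, -0.6], [0.7, 0.8], [-0.1, 1.1], [-0.8, -1.1], [-0.3, -0.2]]
sill top? (array([ 0.30262213, -0.52260925, -0.03819136]), np.float64(0.06634987256414593))
```

>>> jog_arm:
  plan:
    - {"z":-0.4,"rz":-0.038,"hand":75}
    - {"z":-0.4,"rz":-0.038,"hand":75}
    - {"z":-0.4,"rz":-0.038,"hand":75}
    - {"z":-0.4,"rz":-0.038,"hand":75}
    - {"z":-0.4,"rz":-0.038,"hand":75}
    - {"z":-0.4,"rz":-0.038,"hand":75}
    - {"z":-0.4,"rz":-0.038,"hand":75}
    - {"z":-0.4,"rz":-0.038,"hand":75}
    - {"z":-0.4,"rz":-0.038,"hand":75}
    - {"z":-0.4,"rz":-0.038,"hand":75}
    - {"hand":75}

```text
schema error: expected keys rx, ry, rz, x, y, z, hand
```

>>> jog_arm:
  plan:
    - {"rx":0,"ry":0,"rz":-0.038,"x":0,"y":0,"z":-0.4,"hand":75}
    - {"rx":0,"ry":0,"rz":-0.038,"x":0,"y":0,"z":-0.4,"hand":75}
    - {"rx":0,"ry":0,"rz":-0.038,"x":0,"y":0,"z":-0.4,"hand":75}
    - {"rx":0,"ry":0,"rz":-0.038,"x":0,"y":0,"z":-0.4,"hand":75}
    - {"rx":0,"ry":0,"rz":-0.038,"x":0,"y":0,"z":-0.4,"hand":75}
    - {"rx":0,"ry":0,"rz":-0.038,"x":0,"y":0,"z":-0.4,"hand":75}
    - {"rx":0,"ry":0,"rz":-0.038,"x":0,"y":0,"z":-0.4,"hand":75}
    - {"rx":0,"ry":0,"rz":-0.038,"x":0,"y":0,"z":-0.4,"hand":75}
    - {"rx":0,"ry":0,"rz":-0.038,"x":0,"y":0,"z":-0.4,"hand":75}
    - {"rx":0,"ry":0,"rz":-0.038,"x":0,"y":0,"z":-0.4,"hand":75}

```text
time: 1.4
tool_pos: [0.2156, -0.5059, 0.3116]
tcp_rot: [-3.142, -0.0, 1.602]
contact_force: [-0.2, 0.9, -0.0]
finger_gap: 0.876
gripper_force: 0.0
```

>>> jog_arm:
  plan:
    - {"rx":0,"ry":0,"rz":0,"x":0.785,"y":0.2,"z":0,"hand":75}
    - {"rx":0,"ry":0,"rz":0,"x":0.785,"y":0.2,"z":0,"hand":75}
    - {"rx":0,"ry":0,"rz":0,"x":0.785,"y":0.2,"z":0,"hand":75}
    - {"rx":0,"ry":0,"rz":0,"x":0.785,"y":0.2,"z":0,"hand":75}
    - {"rx":0,"ry":0,"rz":0,"x":0.785,"y":0.2,"z":0,"hand":75}
    - {"rx":0,"ry":0,"rz":0,"x":0.785,"y":0.2,"z":0,"hand":75}
    - {"rx":0,"ry":0,"rz":0,"x":0.785,"y":0.2,"z":0,"hand":75}
    - {"rx":0,"ry":0,"rz":0,"x":0.785,"y":0.2,"z":0,"hand":75}
    - {"rx":0,"ry":0,"rz":0,"x":0.785,"y":0.2,"z":0,"hand":75}
    - {"rx":0,"ry":0,"rz":0,"x":0.785,"y":0.2,"z":0,"hand":75}
    - {"rx":0,"ry":0,"rz":0,"x":0,"y":0.9,"z":0,"hand":75}
    - {"rx":0,"ry":0,"rz":0,"x":0,"y":0.9,"z":0,"hand":75}
    - {"rx":0,"ry":0,"rz":0,"x":0,"y":0.9,"z":0,"hand":75}
    - {"rx":0,"ry":0,"rz":0,"x":0,"y":0.9,"z":0,"hand":75}
    - {"rx":0,"ry":0,"rz":0,"x":0,"y":0.9,"z":0,"hand":75}
    - {"rx":0,"ry":0,"rz":0,"x":0,"y":0.9,"z":0,"hand":75}
    - {"rx":0,"ry":0,"rz":0,"x":0,"y":0.9,"z":0,"hand":75}
    - {"rx":0,"ry":0,"rz":0,"x":0,"y":0.9,"z":0,"hand":75}
    - {"rx":0,"ry":0,"rz":0,"x":0,"y":0.9,"z":0,"hand":75}
    - {"rx":0,"ry":0,"rz":0,"x":0,"y":0.9,"z":0,"hand":75}

```text
time: 3.4
tool_pos: [0.4323, -0.3426, 0.3113]
tcp_rot: [-3.142, -0.0, 1.597]
contact_force: [0.3, 0.5, 0.3]
finger_gap: 0.876
gripper_force: 0.0
```

>>> jog_arm:
  plan:
    - {"rx":0,"ry":0,"rz":0,"x":0,"y":0.9,"z":0,"hand":75}
    - {"rx":0,"ry":0,"rz":0,"x":0,"y":0.9,"z":0,"hand":75}
    - {"rx":0,"ry":0,"rz":0,"x":0,"y":0.9,"z":0,"hand":75}
    - {"rx":0,"ry":0,"rz":0,"x":0,"y":0.9,"z":0,"hand":75}
    - {"rx":0,"ry":0,"rz":0,"x":0,"y":0.9,"z":0.5,"hand":75}
    - {"rx":0,"ry":0,"rz":0,"x":0,"y":0.9,"z":0.9,"hand":75}
    - {"rx":0,"ry":0,"rz":0,"x":0,"y":0,"z":0.9,"hand":75}
    - {"rx":0,"ry":0,"rz":0,"x":0,"y":0,"z":0.9,"hand":75}
    - {"rx":0,"ry":0,"rz":0,"x":0,"y":0,"z":0.9,"hand":75}
    - {"rx":0,"ry":0,"rz":0,"x":0,"y":0,"z":0.9,"hand":75}
    - {"rx":0,"ry":0,"rz":0,"x":0,"y":0,"z":0.9,"hand":75}
    - {"rx":0,"ry":0,"rz":0,"x":0,"y":0,"z":0.9,"hand":75}
    - {"rx":0,"ry":0,"rz":0,"x":0,"y":0,"z":0.5,"hand":75}
    - {"rx":0,"ry":0,"rz":0,"x":0,"y":0,"z":0.5,"hand":75}
    - {"rx":0,"ry":0,"rz":0,"x":0,"y":0,"z":0,"hand":75}

```text
time: 4.9
tool_pos: [0.5387, -0.34, 0.1539]
tcp_rot: [-3.139, -0.001, 1.597]
contact_force: [0.6, -0.4, -0.6]
finger_gap: 0.878
gripper_force: 0.0
```

>>> jog_arm:
  plan:
    - {"rx":0,"ry":0,"rz":0,"x":0.07,"y":0.18,"z":0.6,"hand":75}
    - {"rx":0,"ry":0,"rz":0,"x":0,"y":0,"z":0.6,"hand":75}
    - {"rx":0,"ry":0,"rz":0,"x":0,"y":0,"z":0.6,"hand":75}
    - {"rx":0,"ry":0,"rz":0,"x":0,"y":0,"z":0.6,"hand":75}
    - {"rx":0,"ry":0,"rz":0,"x":0,"y":0,"z":0,"hand":75}

```text
time: 5.4
tool_pos: [0.5412, -0.3384, 0.1044]
tcp_rot: [-3.137, -0.003, 1.597]
contact_force: [0.8, 0.7, -1.0]
finger_gap: 0.879
gripper_force: 0.0
```

```bash
python3 - <<'E'
from h import *
t,s=Cam('top'),Cam('scene')
a=cv2.resize(t.im[160:290,215:325],None,fx=3.5,fy=3.5,interpolation=2);b=cv2.resize(s.im[140:255,235:350],None,fx=3.5,fy=3.5,interpolation=2)
H=max(a.shape[0],b.shape[0]);p=lambda i:cv2.copyMakeBorder(i,0,H-i.shape[0],0,0,0)
cv2.imwrite('pics/e.png',np.hstack([p(a),p(b)]))
st=env.observe();print(st['tool_pos'],st['tcp_rot'],st['contact_force'])
E
```

```text
[ 0.54273429 -0.33900525  0.10674323] [-3.14079315e+00 -5.10823980e-04  1.59657449e+00] [ 0.1867665  -0.15264125  0.28953443]
```

View pics/e.png

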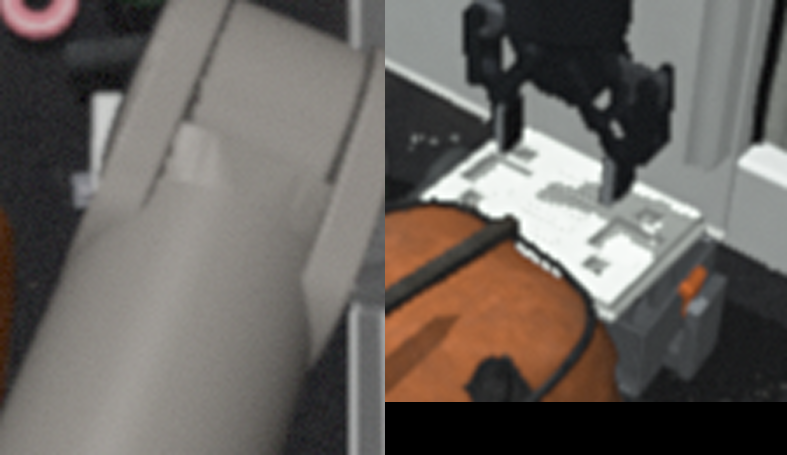

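Both fingers hang over the cover's pockets: the tips are at about (507,150) and (610,200) in the scene half. I'll work out the tip height before descending.

```bash
python3 - <<'E'
from h import *
s=Cam('scene')
for z in (.095,.105,.115,.12,.125): print(z,[np.round((s.proj([.5427+k*.044,-.339,z])-[235,140])*3.5+[385,0]) for k in(1,-1)])
E
```

```text
0.095 [array([506., 166.]), array([613., 224.])]
0.105 [array([506., 155.]), array([614., 213.])]
0.115 [array([506., 143.]), array([615., 201.])]
0.12 [array([506., 137.]), array([616., 195.])]
0.125 [array([506., 131.]), array([616., 188.])]
```

>>> jog_arm:
  plan:
    - {"rx":0,"ry":0,"rz":0,"x":0,"y":0,"z":0.5,"hand":75}
    - {"rx":0,"ry":0,"rz":0,"x":0,"y":0,"z":0.5,"hand":75}
    - {"rx":0,"ry":0,"rz":0,"x":0,"y":0,"z":0,"hand":75}

```text
time: 5.85
tool_pos: [0.5415, -0.3384, 0.0851]
tcp_rot: [-3.138, -0.002, 1.597]
contact_force: [-0.8, 0.3, -0.7]
finger_gap: 0.878
gripper_force: 0.0
```

>>> jog_arm:
  plan:
    - {"rx":0,"ry":0,"rz":0,"x":0,"y":0,"z":0.25,"hand":75}
    - {"rx":0,"ry":0,"rz":0,"x":0,"y":0,"z":0.2,"hand":75}
    - {"rx":0,"ry":0,"rz":0,"x":0,"y":0,"z":0.15,"hand":75}
    - {"rx":0,"ry":0,"rz":0,"x":0,"y":0,"z":0,"hand":75}

```text
time: 6.25
tool_pos: [0.5427, -0.3389, 0.0747]
tcp_rot: [-3.141, -0.0, 1.597]
contact_force: [0.6, 1.2, 0.1]
finger_gap: 0.882
gripper_force: 0.0
```

>>> jog_arm:
  plan:
    - {"rx":0,"ry":0,"rz":0,"x":0,"y":0,"z":0.1,"hand":75}
    - {"rx":0,"ry":0,"rz":0,"x":0,"y":0,"z":0.05,"hand":75}
    - {"rx":0,"ry":0,"rz":0,"x":0,"y":0,"z":0,"hand":75}

```text
time: 6.55
tool_pos: [0.543, -0.3391, 0.0722]
tcp_rot: [-3.142, -0.0, 1.597]
contact_force: [-0.3, -0.7, 0.3]
finger_gap: 0.877
gripper_force: 0.0
```

>>> jog_arm:
  plan:
    - {"rx":0,"ry":0,"rz":0,"x":0,"y":0,"z":0.1,"hand":75}
    - {"rx":0,"ry":0,"rz":0,"x":0,"y":0,"z":0,"hand":75}

```text
time: 6.75
tool_pos: [0.5429, -0.339, 0.0701]
tcp_rot: [-3.141, -0.0, 1.597]
contact_force: [0.2, 0.3, -0.6]
finger_gap: 0.88
gripper_force: 0.0
```

>>> jog_arm:
  plan:
    - {"rx":0,"ry":0,"rz":0,"x":0,"y":0,"z":0.1,"hand":75}
    - {"rx":0,"ry":0,"rz":0,"x":0,"y":0,"z":0,"hand":75}

```text
time: 6.95
tool_pos: [0.5429, -0.339, 0.068]
tcp_rot: [-3.141, -0.0, 1.597]
contact_force: [0.5, -0.3, 1.0]
finger_gap: 0.878
gripper_force: 0.0
```

>>> jog_arm:
  plan:
    - {"rx":0,"ry":0,"rz":0,"x":0,"y":0,"z":0.05,"hand":75}
    - {"rx":0,"ry":0,"rz":0,"x":0,"y":0,"z":0,"hand":75}

```text
time: 7.15
tool_pos: [0.543, -0.3391, 0.0679]
tcp_rot: [3.142, 0.0, 1.597]
contact_force: [-1.9, 0.3, 4.2]
finger_gap: 0.877
gripper_force: 1.8
```

>>> jog_arm:
  plan:
    - {"rx":0,"ry":0,"rz":0,"x":0,"y":0,"z":-0.1,"hand":75}
    - {"rx":0,"ry":0,"rz":0,"x":0,"y":0,"z":0,"hand":71}
    - {"rx":0,"ry":0,"rz":0,"x":0,"y":0,"z":0,"hand":71}
    - {"rx":0,"ry":0,"rz":0,"x":0,"y":0,"z":0,"hand":71}

```text
time: 7.55
tool_pos: [0.5431, -0.3391, 0.0692]
tcp_rot: [3.141, 0.0, 1.597]
contact_force: [0.6, -0.7, 0.1]
finger_gap: 0.831
gripper_force: 0.2
```

>>> jog_arm:
  plan:
    - {"rx":0,"ry":0,"rz":0,"x":0,"y":0,"z":0.08,"hand":71}
    - {"rx":0,"ry":0,"rz":0,"x":0,"y":0,"z":0,"hand":71}

```text
time: 7.75
tool_pos: [0.5431, -0.3391, 0.0691]
tcp_rot: [3.141, 0.001, 1.597]
contact_force: [-2.4, 1.4, 7.2]
finger_gap: 0.831
gripper_force: 3.3
```

>>> jog_arm:
  plan:
    - {"rx":0,"ry":0,"rz":-0.0026,"x":-0.03,"y":-0.066,"z":0,"hand":71}
    - {"rx":0,"ry":0,"rz":-0.0026,"x":-0.03,"y":-0.066,"z":0,"hand":71}
    - {"rx":0,"ry":0,"rz":-0.0026,"x":-0.03,"y":-0.066,"z":0,"hand":71}
    - {"rx":0,"ry":0,"rz":-0.0026,"x":-0.03,"y":-0.066,"z":0,"hand":71}
    - {"rx":0,"ry":0,"rz":-0.0026,"x":-0.03,"y":-0.066,"z":0,"hand":71}
    - {"rx":0,"ry":0,"rz":-0.0026,"x":-0.03,"y":-0.066,"z":0,"hand":71}
    - {"rx":0,"ry":0,"rz":-0.0026,"x":-0.03,"y":-0.066,"z":0,"hand":71}
    - {"rx":0,"ry":0,"rz":-0.0026,"x":-0.03,"y":-0.066,"z":0,"hand":71}
    - {"rx":0,"ry":0,"rz":0,"x":0,"y":0,"z":0,"hand":71}

```text
time: 8.65
tool_pos: [0.5355, -0.3434, 0.0693]
tcp_rot: [3.136, 0.0, 1.664]
contact_force: [2.9, 2.0, 6.1]
finger_gap: 0.833
gripper_force: 3.0
```

```bash
python3 - <<'E'
from h import *
s=Cam('scene')
b=cv2.resize(s.im[165:265,245:345],None,fx=6,fy=6,interpolation=2)
cv2.imwrite('pics/f.png',cv2.convertScaleAbs(b,alpha=.9))
E
```

```text
(no output)
```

View pics/f.png

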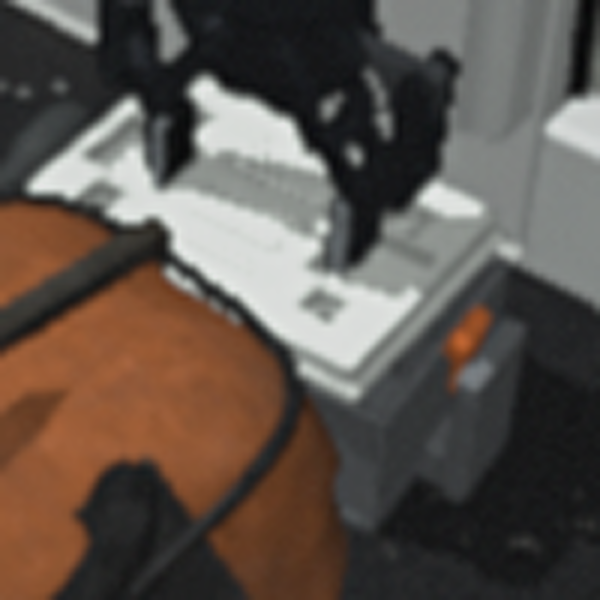

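The fingers are inside the pockets, and the cover's near-left hole has moved to f (322,303). I'll turn that into a displacement.

```bash
cat >> h.py <<'E'
def trk(s,u,v,r=3):
    g=cv2.cvtColor(s.im,cv2.COLOR_BGR2GRAY).astype(float);u0,v0=u,v
    for _ in range(6):
        i,j=int(round(u0)),int(round(v0));w=g[j-r:j+r+1,i-r:i+r+1];W=np.clip(np.percentile(w,85)-25-w,0,None);y,x=np.mgrid[-r:r+1,-r:r+1]
        u0,v0=i+(W*x).sum()/W.sum(),j+(W*y).sum()/W.sum()
    return u0,v0
E
python3 - <<'E'
from h import *
s=Cam('scene')
p=trk(s,298.3,215.1); q=trk(s,261.5,197.)
print(p,s.plane(*p,.086)[:2],q,s.plane(*q,.086)[:2])
R=lambda a:np.array([[np.cos(a),-np.sin(a)],[np.sin(a),np.cos(a)]])
print('goal in scene frame: near-left',np.array([.5301,-.3445])+R(.107)@[-.05,.029],'far-left',np.array([.5301,-.3445])+R(.107)@[.05,.029])
st=env.observe();print(st['tool_pos'],st['tcp_rot'],st['contact_force'])
E
```

```text
(np.float64(298.09179834462003), np.float64(215.1489841986456)) [ 0.48643144 -0.31587861] (np.float64(260.0179948586118), np.float64(201.2287917737789)) [ 0.57880943 -0.2963888 ]
goal in scene frame: near-left [ 0.47728887 -0.32100565] far-left [ 0.57671697 -0.31032606]
[ 0.53556121 -0.34344041  0.06928537] [3.13621472e+00 4.93516651e-04 1.66353786e+00] [2.92536421 2.80824596 5.85601438]
```

>>> jog_arm:
  plan:
    - {"rx":0,"ry":0,"rz":-0.002,"x":-0.04,"y":-0.08,"z":0,"hand":71}
    - {"rx":0,"ry":0,"rz":-0.002,"x":-0.04,"y":-0.08,"z":0,"hand":71}
    - {"rx":0,"ry":0,"rz":-0.002,"x":-0.04,"y":-0.08,"z":0,"hand":71}
    - {"rx":0,"ry":0,"rz":0,"x":-0.04,"y":-0.08,"z":0,"hand":71}
    - {"rx":0,"ry":0,"rz":0,"x":0,"y":0,"z":0,"hand":71}

```text
time: 9.25
tool_pos: [0.5275, -0.3482, 0.0685]
tcp_rot: [3.14, 0.001, 1.681]
contact_force: [1.4, 2.0, 5.9]
finger_gap: 0.833
gripper_force: 3.2
```

```bash
python3 - <<'E'
from h import *
s=Cam('scene')
p=trk(s,301,216)
print(p,s.plane(*p,.086)[:2])
E
```

```text
(np.float64(302.4713055954089), np.float64(216.64921090387375)) [ 0.47648497 -0.31826801]
```

>>> jog_arm:
  plan:
    - {"rx":0,"ry":0,"rz":0,"x":-0.05,"y":0,"z":0,"hand":71}
    - {"rx":0,"ry":0,"rz":0,"x":-0.05,"y":0,"z":0,"hand":71}
    - {"rx":0,"ry":0,"rz":0,"x":-0.05,"y":0,"z":0,"hand":71}
    - {"rx":0,"ry":0,"rz":0,"x":0,"y":0,"z":0,"hand":71}

```text
time: 9.7
tool_pos: [0.5276, -0.3484, 0.0684]
tcp_rot: [3.141, -0.004, 1.683]
contact_force: [-0.5, 5.3, 7.6]
finger_gap: 0.829
gripper_force: 4.4
```

```bash
python3 - <<'E'
from h import *
s=Cam('scene')
p=trk(s,302.5,216.6)
print(p,s.plane(*p,.086)[:2])
print(s.proj([.5767,-.3103,.086]))
b=cv2.resize(s.im[165:265,245:345],None,fx=6,fy=6,interpolation=2)
cv2.imwrite('pics/g.png',cv2.convertScaleAbs(b,alpha=.9))
E
```

```text
(np.float64(302.44619496413), np.float64(216.64397242931494)) [ 0.47653563 -0.31824596]
[264.71667642 198.52589083]
```

View pics/g.png

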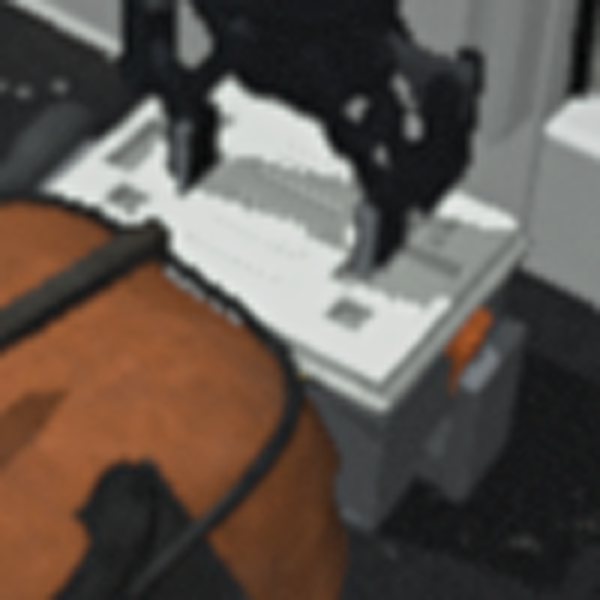

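The near-left hole is at g (350,313) and the far-left hole at g (128,196). The cover's near edge now reaches the orange clip. I'll compute the pose at both candidate heights.

```bash
python3 - <<'E'
from h import *
s=Cam('scene')
p=trk(s,302.4,216.6);q=trk(s,265.9,197.3,2)
print(p,q)
for z in (.086,.0825):
    a,b=s.plane(*p,z)[:2],s.plane(*q,z)[:2];d=b-a;yaw=np.arctan2(d[1],d[0]);R=np.array([[np.cos(yaw),-np.sin(yaw)],[np.sin(yaw),np.cos(yaw)]])
    print(z,a,b,'len',np.linalg.norm(d),'yaw',yaw,'centre',(a+b)/2-R@[0,.029])
E
```

```text
(np.float64(302.44064645308924), np.float64(216.6441647597254)) (np.float64(265.63844268989925), np.float64(197.31663490334876))
0.086 [ 0.47654437 -0.31823772] [ 0.5778014  -0.31484539] len 0.10131383792218124 yaw 0.0334896520186044 centre [ 0.5281439  -0.34552529]
0.0825 [ 0.47846918 -0.32129391] [ 0.58036965 -0.31788002] len 0.10195763867726063 yaw 0.03348965201860349 centre [ 0.53039043 -0.34857071]
```

>>> jog_arm:
  plan:
    - {"rx":0,"ry":0,"rz":0,"x":0,"y":0,"z":-0.05,"hand":71}
    - {"rx":0,"ry":0,"rz":0,"x":0.1,"y":0.06,"z":0,"hand":71}
    - {"rx":0,"ry":0,"rz":0,"x":0.1,"y":0.05,"z":0,"hand":71}
    - {"rx":0,"ry":0,"rz":0,"x":0.1,"y":0.05,"z":0,"hand":71}
    - {"rx":0,"ry":0,"rz":-0.008,"x":0,"y":0,"z":0,"hand":71}
    - {"rx":0,"ry":0,"rz":-0.008,"x":0,"y":0,"z":0,"hand":71}
    - {"rx":0,"ry":0,"rz":-0.008,"x":0,"y":0,"z":0,"hand":71}
    - {"rx":0,"ry":0,"rz":-0.008,"x":0,"y":0,"z":0,"hand":71}
    - {"rx":0,"ry":0,"rz":0,"x":0,"y":0,"z":0,"hand":71}

```text
time: 10.7
tool_pos: [0.5292, -0.3451, 0.0684]
tcp_rot: [-3.141, -0.0, 1.782]
contact_force: [-0.8, -2.3, 2.7]
finger_gap: 0.829
gripper_force: 1.7
```

```bash
cat > m.py <<'E'
from h import *
import sys
s=Cam('scene'); a=list(map(float,sys.argv[1:]))
p=trk(s,*a[:2]);q=trk(s,*a[2:4],2)
print(np.round(p,2),np.round(q,2))
for z in (.086,.0825,.073):
    a,b=s.plane(*p,z)[:2],s.plane(*q,z)[:2];d=b-a;yaw=np.arctan2(d[1],d[0]);R=np.array([[np.cos(yaw),-np.sin(yaw)],[np.sin(yaw),np.cos(yaw)]])
    print(z,a,b,'len',np.linalg.norm(d),'yaw',yaw,'centre',(a+b)/2-R@[0,.029])
st=env.observe();print(st['time'],st['tool_pos'],st['tcp_rot'],st['contact_force'])
E
python3 m.py 302.4 216.6 265.6 197.3
```

```text
[302.33 216.78] [264.7 198. ]
0.086 [ 0.4764852  -0.31775528] [ 0.57789029 -0.31165265] len 0.10158855953685746 yaw 0.06010825924318872 centre [ 0.52892983 -0.34365159]
0.0825 [ 0.47840963 -0.32080841] [ 0.5804591  -0.31466699] len 0.10223410601578452 yaw 0.06010825924318996 centre [ 0.53117646 -0.34668533]
0.073 [ 0.48363309 -0.32909546] [ 0.5874316  -0.32284879] len 0.10398630360144397 yaw 0.060108259243188945 centre [ 0.53727443 -0.35491975]
10.75 [ 0.52925588 -0.34504357  0.06847094] [-3.14106957e+00 -1.74217313e-04  1.78146354e+00] [-2.04973643 -2.21479918  2.45397278]
```

>>> jog_arm:
  plan:
    - {"rx":0,"ry":0,"rz":-0.005,"x":0,"y":0,"z":0,"hand":71}
    - {"rx":0,"ry":0,"rz":-0.005,"x":0,"y":0,"z":0,"hand":71}
    - {"rx":0,"ry":0,"rz":-0.005,"x":0,"y":0,"z":0,"hand":71}
    - {"rx":0,"ry":0,"rz":-0.005,"x":0,"y":0,"z":0,"hand":71}
    - {"rx":0,"ry":0,"rz":0,"x":0,"y":0,"z":0,"hand":71}

```text
time: 11.25
tool_pos: [0.5295, -0.3444, 0.0683]
tcp_rot: [-3.141, -0.001, 1.845]
contact_force: [1.0, -0.8, -1.0]
finger_gap: 0.831
gripper_force: 0.7
```

```bash
python3 m.py 302.4 216.8 264.5 198.3
```

```text
[302.31 217.33] [262.76 202.14]
0.086 [ 0.47551827 -0.31633736] [ 0.57208847 -0.29807715] len 0.09828142431623879 yaw 0.18688103094797986 centre [ 0.52919143 -0.33570232]
0.0825 [ 0.47743656 -0.31938147] [ 0.57462041 -0.30100523] len 0.09890595554003545 yaw 0.1868810309479795 centre [ 0.53141654 -0.33868842]
0.073 [ 0.48264334 -0.32764407] [ 0.58149283 -0.30895287] len 0.1006011117189121 yaw 0.18688103094798106 centre [ 0.53745615 -0.34679354]
11.3 [ 0.52951223 -0.34444391  0.06834142] [-3.14149175e+00 -8.50812162e-04  1.84469001e+00] [ 0.41436153 -1.11288874 -0.78675802]
```

>>> jog_arm:
  plan:
    - {"rx":0,"ry":0,"rz":0.013,"x":0,"y":0,"z":0,"hand":71}
    - {"rx":0,"ry":0,"rz":0.013,"x":0,"y":0,"z":0,"hand":71}
    - {"rx":0,"ry":0,"rz":0.013,"x":0,"y":0,"z":0,"hand":71}
    - {"rx":0,"ry":0,"rz":0.013,"x":0,"y":0,"z":0,"hand":71}
    - {"rx":0,"ry":0,"rz":0,"x":0,"y":0,"z":0.05,"hand":71}
    - {"rx":0,"ry":0,"rz":0,"x":0,"y":0,"z":0.05,"hand":71}
    - {"rx":0,"ry":0,"rz":0,"x":0,"y":0,"z":0,"hand":71}

```text
time: 12.0
tool_pos: [0.5293, -0.3446, 0.0664]
tcp_rot: [-3.141, -0.001, 1.682]
contact_force: [0.1, 0.2, -0.1]
finger_gap: 0.827
gripper_force: 0.0
```

```bash
python3 m.py 302.4 217.5 264.3 199
```

```text
[302.33 217.44] [262.75 202.14]
0.086 [ 0.47528461 -0.31609813] [ 0.57210754 -0.29806089] len 0.09848869313855924 yaw 0.1841797958317166 centre [ 0.52900714 -0.33558903]
0.0825 [ 0.47720141 -0.31914073] [ 0.57463961 -0.30098886] len 0.0991145414561217 yaw 0.1841797958317159 centre [ 0.53123157 -0.33857431]
0.073 [ 0.48240416 -0.32739919] [ 0.58151236 -0.30893622] len 0.10081327260379128 yaw 0.18417979583171604 centre [ 0.53726933 -0.34667723]
12.05 [ 0.52938117 -0.34469982  0.06648681] [-3.14119941e+00 -4.42707283e-04  1.68144708e+00] [-0.80410858  0.18660917 -0.00718187]
```

>>> jog_arm:
  plan:
    - {"rx":0,"ry":0,"rz":0,"x":0,"y":0,"z":0.05,"hand":71}
    - {"rx":0,"ry":0,"rz":0,"x":0,"y":0,"z":0.05,"hand":71}
    - {"rx":0,"ry":0,"rz":0,"x":0,"y":0,"z":0,"hand":71}

```text
time: 12.35
tool_pos: [0.5297, -0.3449, 0.065]
tcp_rot: [3.141, 0.0, 1.681]
contact_force: [-0.3, -0.1, 1.0]
finger_gap: 0.832
gripper_force: 0.7
```

>>> jog_arm:
  plan:
    - {"rx":0,"ry":0,"rz":0,"x":0,"y":0,"z":0.05,"hand":71}
    - {"rx":0,"ry":0,"rz":0,"x":0,"y":0,"z":0.05,"hand":71}
    - {"rx":0,"ry":0,"rz":0,"x":0,"y":0,"z":0,"hand":71}

```text
time: 12.65
tool_pos: [0.5301, -0.345, 0.0641]
tcp_rot: [3.14, 0.001, 1.681]
contact_force: [-2.0, 0.4, 5.6]
finger_gap: 0.832
gripper_force: 3.1
```

>>> jog_arm:
  plan:
    - {"rx":0,"ry":0,"rz":0,"x":0,"y":0,"z":0.05,"hand":71}
    - {"rx":0,"ry":0,"rz":0,"x":0,"y":0,"z":0.05,"hand":71}
    - {"rx":0,"ry":0,"rz":0,"x":0,"y":0,"z":0,"hand":71}

```text
time: 12.95
tool_pos: [0.5302, -0.3453, 0.0629]
tcp_rot: [3.14, 0.002, 1.681]
contact_force: [-3.2, 1.2, 8.9]
finger_gap: 0.834
gripper_force: 4.5
```

>>> jog_arm:
  plan:
    - {"rx":0,"ry":0,"rz":0,"x":0,"y":0,"z":0.05,"hand":71}
    - {"rx":0,"ry":0,"rz":0,"x":0,"y":0,"z":0.05,"hand":71}
    - {"rx":0,"ry":0,"rz":0,"x":0,"y":0,"z":0.05,"hand":71}
    - {"rx":0,"ry":0,"rz":0,"x":0,"y":0,"z":0,"hand":71}

```text
time: 13.35
tool_pos: [0.5297, -0.3456, 0.0588]
tcp_rot: [3.141, 0.002, 1.68]
contact_force: [-0.4, -0.2, 2.7]
finger_gap: 0.83
gripper_force: 1.2
```

>>> jog_arm:
  plan:
    - {"rx":0,"ry":0,"rz":0,"x":0,"y":0,"z":0.05,"hand":71}
    - {"rx":0,"ry":0,"rz":0,"x":0,"y":0,"z":0.05,"hand":71}
    - {"rx":0,"ry":0,"rz":0,"x":0,"y":0,"z":0,"hand":71}

```text
time: 13.65
tool_pos: [0.5296, -0.3452, 0.0562]
tcp_rot: [-3.142, 0.0, 1.681]
contact_force: [-0.9, 0.2, 5.0]
finger_gap: 0.829
gripper_force: 2.7
```

>>> jog_arm:
  plan:
    - {"rx":0,"ry":0,"rz":0,"x":0,"y":0,"z":0.08,"hand":71}
    - {"rx":0,"ry":0,"rz":0,"x":0,"y":0,"z":0.05,"hand":71}
    - {"rx":0,"ry":0,"rz":0,"x":0,"y":0,"z":0,"hand":71}

```text
time: 13.95
tool_pos: [0.5296, -0.3452, 0.0561]
tcp_rot: [-3.141, 0.001, 1.681]
contact_force: [-5.2, 2.0, 15.6]
finger_gap: 0.831
gripper_force: 8.0
```

>>> jog_arm:
  plan:
    - {"rx":0,"ry":0,"rz":0,"x":0,"y":0,"z":0.06,"hand":71}
    - {"rx":0,"ry":0,"rz":0,"x":0,"y":0,"z":0,"hand":71}
    - {"rx":0,"ry":0,"rz":0,"x":0,"y":0,"z":-0.2,"hand":71}
    - {"rx":0,"ry":0,"rz":0,"x":0,"y":0,"z":-0.2,"hand":72}
    - {"rx":0,"ry":0,"rz":0,"x":0,"y":0,"z":-0.3,"hand":72}
    - {"rx":0,"ry":0,"rz":0,"x":0,"y":0,"z":-0.5,"hand":72}
    - {"rx":0,"ry":0,"rz":0,"x":0,"y":0,"z":-0.9,"hand":72}
    - {"rx":0,"ry":0,"rz":0,"x":0,"y":0,"z":-0.9,"hand":72}
    - {"rx":0,"ry":0,"rz":0,"x":0,"y":0,"z":-0.9,"hand":72}
    - {"rx":0,"ry":0,"rz":0,"x":0,"y":0,"z":-0.9,"hand":72}
    - {"rx":0,"ry":0,"rz":0,"x":0,"y":0,"z":-0.9,"hand":72}
    - {"rx":0,"ry":0,"rz":0,"x":0,"y":0,"z":-0.9,"hand":72}
    - {"rx":0,"ry":0,"rz":0,"x":0,"y":-0.9,"z":-0.9,"hand":72}
    - {"rx":0,"ry":0,"rz":0,"x":0,"y":-0.9,"z":-0.5,"hand":72}
    - {"rx":0,"ry":0,"rz":0,"x":0,"y":-0.9,"z":0,"hand":72}
    - {"rx":0,"ry":0,"rz":0,"x":0,"y":-0.9,"z":0,"hand":72}
    - {"rx":0,"ry":0,"rz":0,"x":0,"y":-0.9,"z":0,"hand":72}
    - {"rx":0,"ry":0,"rz":0,"x":0,"y":-0.9,"z":0,"hand":72}
    - {"rx":0,"ry":0,"rz":0,"x":0,"y":-0.9,"z":0,"hand":72}
    - {"rx":0,"ry":0,"rz":0,"x":0,"y":0,"z":0,"hand":72}

```text
time: 15.95
tool_pos: [0.4017, -0.3601, 0.2122]
tcp_rot: [-3.14, 0.001, 1.677]
contact_force: [0.0, 0.2, 0.1]
finger_gap: 0.844
gripper_force: 0.0
```

```bash
python3 - <<'E'
from h import *
t,s=Cam('top'),Cam('scene')
a=cv2.resize(t.im[160:290,215:325],None,fx=3.5,fy=3.5,interpolation=2);b=cv2.resize(s.im[160:275,235:350],None,fx=3.5,fy=3.5,interpolation=2)
H=max(a.shape[0],b.shape[0]);p=lambda i:cv2.copyMakeBorder(i,0,H-i.shape[0],0,0,0)
cv2.imwrite('pics/i.png',np.hstack([p(a),p(b)]))
R=np.array([[np.cos(.107),-np.sin(.107)],[np.sin(.107),np.cos(.107)]])
for l in [(-.05,.029),(-.05,-.029),(.05,.029),(.05,-.029)]:
    w=np.r_[np.array([.5295,-.345])+R@l,.073]; q=trk(s,*s.proj(w))
    print('exp',s.proj(w),'seen',q,'err m',s.plane(*q,.073)-w)
E
```

```text
exp [302.85952755 220.0710442 ] seen (np.float64(303.38045881702595), np.float64(220.42799889441682)) err m [-1.51332927e-03  1.56617811e-04 -4.16333634e-17]
exp [315.55302895 205.23837555] seen (np.float64(315.5660209703217), np.float64(205.48142882530655)) err m [-4.88960209e-04  6.59584250e-04 -4.16333634e-17]
exp [265.05680402 202.7410173 ] seen (np.float64(267.1696535244922), np.float64(207.85065710872163)) err m [-1.48306622e-02  1.00298343e-02 -4.16333634e-17]
exp [278.65529505 189.34052706] seen (np.float64(277.92879019908116), np.float64(190.25497702909647)) err m [-8.06387746e-04  3.77687039e-03 -4.16333634e-17]
```

View pics/i.png

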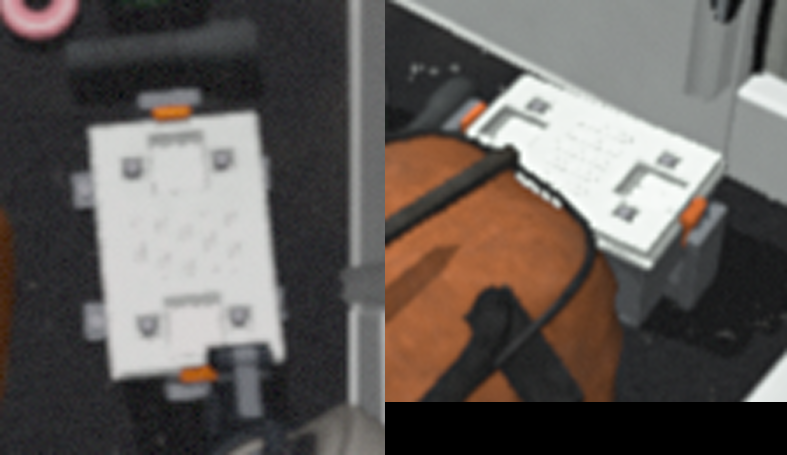

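The cover is flat between both orange clips, at (172,112) and (198,374) in the top half, with a pin visible in each hole. The robot is clear, so I'm handing in the job.

```bash
python3 -c "
from plant import env
print(env.close_job())"
```

```text
the job is handed in; nothing more can be done
None
```

The cover is home: it dropped 13 mm onto the box past both clips and looks flat, with a pin showing in every hole; pressing read at most 16 N, the arm is clear, no contact with the torch, tin or tape was seen, and the job was handed in at about 16 s (no verdict was returned).

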